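Make up the cook's and the table seasoning kits

ROBOT

A 6-joint arm with a two-finger parallel gripper is mounted at the origin on the work surface. World frame = base frame: x ahead of the robot, y to its left, z up, the work surface at z = 0. Lengths are in mm, angles in rad, forces in N, time in s.
With the tool pointing down it reaches from about 300 to 850 mm from the base axis. Payload 4.2 kg.
Tool frame: the origin (TCP) lies midway between the tips of the shut fingers; the grasp point (between the pads) lies 19 mm behind it; z points along the fingers, y is the line along which they close (so a half turn about z gives the same grasp; the last joint's range is limited). The gripper opens to 91 mm and grips with 3 to 60 N. Pads are 32 mm wide; open, the fingers measure 118 mm over their backs; the gripper's body (76 mm by 178 mm) begins 60 mm behind the grasp point.
Start: joints at [1.113, 0.32, 1.565, -0, 1.257, -0.02], TCP at [243.774, 520.785, 213.976] pointing down, gripper open.
Joint ranges: [-3.11, 3.11], [-0.84, 2.01], [0.21, 2.61], [-1.34, 4.49], [0.05, 2.63], [-2.56, 2.56]. Speed limits (rad/s): [2.57, 2.57, 3.14, 3.14, 3.14, 3.14].

INTERFACE

Orientations are given as a unit quaternion [x, y, z, w].
In Python, from plant import r gives the robot as it stands. The module is installed in compiled form; this text tells all that it offers.
- The arm moves only by the tool drive_tool, never from a script. Its arguments are lists of equal length, an entry for each row: "grip": the finger opening in mm, from 0 to 91.2; "delta_pos": the shift along the tool's x, y, z in mm, a list of three; "twist": the turn, a rotation vector about the tool's x, y, z in rad, a list of three. A call has 1 to 20 rows; each row is the pose to reach, as a shift and turn from the pose commanded when the call began, along the tool's axes at that moment; what a row does not reach only later rows make up. A row lasts 1/10 s, in which the tool goes at most 50 mm and 8.59 degrees, less where a joint would pass 70% of its speed; a pose out of reach is approached as far as the arm can. A call with a gripper value outside its range is refused whole. The fingers move at their own pace and stop on an object; "newtons" is the grip in N (left out, the last holds). Time passes only in rows, so rows that repeat a pose let the fingers close. It gives the time, the measured TCP pose, the force, the opening and the grip force at its end, in the units of the state.
- r.sense(): the state, without advancing time (a new reading comes with each control period).
- r.grab_frame(name): name is "scene" or "top" or "wrist"; returns the picture (480x640x3 uint8, red, green, blue); there is no depth.
- r.camera_info(name): a dict with "mtx" (3x3 intrinsics, pixels), "k1" (the pictures are not rectified: a ray, as slopes to the right and down, at radius r is drawn at 1 + k1 r^2 times it, then the intrinsics apply), "R" (3x3) and "t" (3): a world point X has camera coordinates R X + t. Camera axes: x right, y down, z forward; pixel columns grow to the right and rows downward; lengths in mm; the calibration is good to about 2 mm. A picture is of the moment at which its call begins: read the wrist's pose just before it. camera_info takes no time and is no camera call; for the wrist camera it gives the pose at the moment of the call.
- r.hand_in(): hands the job in; it is judged then, once.
Trained networks look in the newest picture that a camera, given by its name, has taken for a name from the list of things; names that differ only in an ending like _2 or _b are one class to them, and where a whole thing is asked for, a point or a joint stands for the part that bears it (a point fixed in the world has none). Each returns a list of dicts, best first, with "score" (0 to 1); they miss things now and then, are a little off and sometimes report something else, mostly with a low value. They report only what shows in the picture. A call takes as long as a camera call. They do not tell look-alikes from the thing itself.
- r.recognise(camera, name): "box" ([left, top, right, bottom] in pixels, round what is visible of it).
- r.landmark_of(camera, name): "xy" ([column, row] in pixels: a listed point, or the origin of a listed thing).
The state is a dict: "time": time; "qpos": joint angles; "dq": joint speeds; "joint_torque": joint torques, N m; "eef_pos": TCP position; "tcp_rot": TCP orientation; "contact_force": force on the tool from outside, world axes, zero at the start; "torque": the same for the moment, N m; "finger_gap": opening from 0.0 (shut) to 1.0 (fully open); "gripper_force": force on a finger pad.
Only numpy, scipy, OpenCV 4.12 (cv2) and the standard library are available. Lean on these libraries where they do the work, as an engineer would, in place of code of your own. Each camera call takes 0.05 s, during which the arm holds its last target. There are 200 camera calls.

TASK

Make up two kits from the stock on the kitchen table: on the wooden board with the handle, put the tall shaker in the hollow next to the handle, the meat pounder in the middle hollow and the small ramekin in the hollow furthest from the handle; on the board without a handle, put the large ramekin in the larger hollow and the short shaker in the smaller one. Each must end standing upright, flat on the floor of its hollow, released and still. Leave the mug, the jar and the onion where they are.

Things in the scene. Friction and masses are not known exactly. Their poses are not given: they have to be found in the camera images.
- tall_shaker: Tall seasoning shaker: white cylinder 50 mm in diameter with a perforated steel cap that narrows over the topmost 12 mm, 125 mm tall in all, about 0.26 kg. Stands upright on the table; origin at the centre of its underside, z up; round.
- short_shaker: Short seasoning shaker of the same make: 44 mm in diameter, 70 mm tall, its steel cap narrowing over the topmost 12 mm, about 0.13 kg. Stands upright on the table; origin at the centre of its underside, z up; round.
- small_ramekin: Small straight-sided white ceramic ramekin (open dish), 48 mm outside diameter, 40 mm tall, wall 4.5 mm, about 0.09 kg. Stands upright on the table; origin at the centre of its underside, z up; round.
- large_ramekin: Large straight-sided white ceramic ramekin, 66 mm outside diameter, 45 mm tall, wall 4.5 mm, about 0.19 kg. Stands upright on the table; origin at the centre of its underside, z up; round.
- pounder: Meat pounder: steel disc foot 60 mm wide, 18 mm thick, tapering in up to 26 mm height; black upright handle on its axis, 26 mm in diameter between 38 and 110 mm above the underside; 118 mm tall, about 0.55 kg, mostly in the foot. Stands upright on the table; origin at the centre of its underside, z up; round.
- cook_board: Pale wooden board, 110 (x) by 256 (y) by 20 mm, plus a rounded handle sticking out 85 mm at its +y end. Flat, fixed. Three round dark-stained hollows along y at x = 0, 6 mm deep (floor at z = 14): y = +82 mm, by the handle, 68.5 mm wide (tall shaker); y = 0, 78.5 mm (pounder); y = -82 mm, 66.5 mm (small ramekin). Origin: centre of the underside of the 110 x 256 part; y to the handle, z up.
- table_tray: Pale wooden board without handle, 110 (x) by 194 (y) by 20 mm. Flat, fixed. Two round dark-stained hollows at x = 0, 6 mm deep (floor 14 mm above origin): the larger, 84.5 mm wide, at y = +45 mm (large ramekin); the smaller, 62.5 mm wide, at y = -45 mm (short shaker). Origin: centre of the underside; y towards the larger hollow, z up.
- mug: Bystander: blue ceramic mug, 68 mm in diameter, 85 mm tall, handle pointing roughly towards the robot. Among the stock. Origin at the centre of its underside.
- jar: Bystander: closed amber jar with a paper label and a steel lid, 60 mm in diameter, 80 mm tall. Among the stock. Origin at the centre of its underside.
- onion: Bystander: brown onion, 66 mm in diameter, 68 mm tall with its pointed tip up. Among the stock. Origin at the centre of its underside.
Things that resemble listed ones, but are neither listed nor needed, are in the scene too. What is shaped like the short_shaker but turquoise is not meant. Leave any orange look-alike of the small_ramekin alone.

How it is judged:
By the outcome, as a careful person would: the job done as asked, in the order asked, and still so for the second after the job is handed in, with the robot touching nothing.
It also fails if it takes over 128 s, if anything falls off the work surface, if the arm or the gripper's body presses on something with over 40 N, if the wrist force passes 120 N, or if a joint passes its speed limit or range.

## Working session

There is one attempt and no reset: what is moved stays moved. The work goes in short steps, Python scripts to look and compute and a tool call to move; the robot and the scene stay as the last step left them, time stands still between calls to the robot, and variables do not carry over. Pictures are saved under pics/ and viewed, at most 14 in all, crops included, and the job is handed in when it is done.

Besides the shell and the picture viewer there is one more tool, called after "Emit:" by a JSON object that holds its "name" and its "arguments", one argument or row to a line. drive_tool: Moves the arm, as the interface text tells. Its arguments: {"type":"object","properties":{"grip":{"type":"array"},"delta_pos":{"type":"array"},"twist":{"type":"array"},"newtons":{"type":"number"}},"required":["grip","delta_pos","twist"]}

```bash
mkdir -p pics; ls; cat > h.py <<'E'
import numpy as np, cv2, json
from plant import r
def shot(n,f=None):
    im=r.grab_frame(n)
    if f: cv2.imwrite('pics/'+f,cv2.cvtColor(im,cv2.COLOR_RGB2BGR))
    return im
def ray(n,uv,ci=None):
    ci=ci or r.camera_info(n); K=np.array(ci['mtx']); R=np.array(ci['R']); t=np.array(ci['t'])
    p=cv2.undistortPoints(np.array([[uv]],float),K,np.array([ci['k1'],0,0,0.]),None,None,None) if 0 else cv2.undistortPoints(np.array([[uv]],float),K,np.array([ci['k1'],0,0,0.]))
    d=R.T@np.array([*p[0,0],1]); return -R.T@t,d
def onz(n,uv,z,ci=None):
    o,d=ray(n,uv,ci); return o+d*(z-o[2])/d[2]
def proj(n,X,ci=None):
    ci=ci or r.camera_info(n); R=np.array(ci['R'])
    return cv2.projectPoints(np.array(X,float).reshape(-1,3),cv2.Rodrigues(R)[0],np.array(ci['t'],float),np.array(ci['mtx']),np.array([ci['k1'],0,0,0.]))[0][:,0]
E
python3 - <<'E'
from h import *
for c in ['top','scene']:
    shot(c,c+'1.png'); ci=r.camera_info(c); print(c,ci['k1'],np.round(-np.array(ci['R']).T@ci['t']))
    for n in 'tall_shaker short_shaker small_ramekin large_ramekin pounder cook_board table_tray mug jar onion'.split():
        L=r.landmark_of(c,n); print(n,[(round(l['score'],2),np.round(l['xy']).tolist(),np.round(onz(c,l['xy'],0)[:2]).tolist()) for l in L[:4]])
s=r.sense(); print(s['tcp_rot'],s['eef_pos'],s['time'])
E
```

```text
pics
top -0.08356169813395495 [ 308.    4. 1059.]
tall_shaker [(0.83, [338.0, 281.0], [444.0, -47.0]), (0.62, [398.0, 203.0], [634.0, -185.0])]
short_shaker [(0.73, [181.0, 314.0], [357.0, 306.0]), (0.71, [199.0, 273.0], [453.0, 270.0])]
small_ramekin [(0.86, [485.0, 295.0], [421.0, -387.0]), (0.58, [467.0, 334.0], [332.0, -342.0])]
large_ramekin [(0.6, [437.0, 288.0], [433.0, -274.0]), (0.16, [201.0, 274.0], [451.0, 266.0])]
pounder [(0.83, [391.0, 294.0], [418.0, -167.0])]
cook_board [(0.94, [246.0, 199.0], [631.0, 173.0])]
table_tray [(0.94, [395.0, 202.0], [635.0, -177.0])]
mug [(0.67, [397.0, 202.0], [635.0, -182.0]), (0.57, [151.0, 268.0], [460.0, 383.0]), (0.44, [338.0, 280.0], [445.0, -45.0])]
jar [(0.57, [288.0, 288.0], [425.0, 68.0])]
onion [(0.6, [243.0, 278.0], [443.0, 169.0])]
scene 0.03225548565678728 [1097.  133.  817.]
tall_shaker [(0.98, [309.0, 222.0], [437.0, -52.0])]
short_shaker [(0.82, [463.0, 261.0], [457.0, 266.0]), (0.65, [483.0, 227.0], [360.0, 300.0]), (0.63, [523.0, 272.0], [456.0, 381.0])]
small_ramekin [(0.81, [188.0, 162.0], [334.0, -364.0]), (0.71, [156.0, 190.0], [433.0, -394.0]), (0.61, [462.0, 262.0], [460.0, 265.0])]
large_ramekin [(0.61, [206.0, 198.0], [426.0, -282.0]), (0.48, [525.0, 274.0], [459.0, 384.0])]
pounder [(0.74, [255.0, 204.0], [417.0, -175.0])]
cook_board [(0.67, [397.0, 328.0], [635.0, 164.0])]
table_tray [(0.9, [215.0, 289.0], [639.0, -180.0])]
mug [(0.7, [524.0, 273.0], [456.0, 383.0]), (0.63, [212.0, 288.0], [639.0, -185.0])]
jar [(0.6, [363.0, 226.0], [421.0, 58.0])]
onion [(0.6, [414.0, 242.0], [435.0, 166.0]), (0.38, [257.0, 206.0], [422.0, -169.0])]
[2.17162554e-01 9.76135452e-01 6.23039903e-05 1.46205641e-05] [243.78055206 520.79569001 213.98346096] 1.1
```

View pics/top1.png

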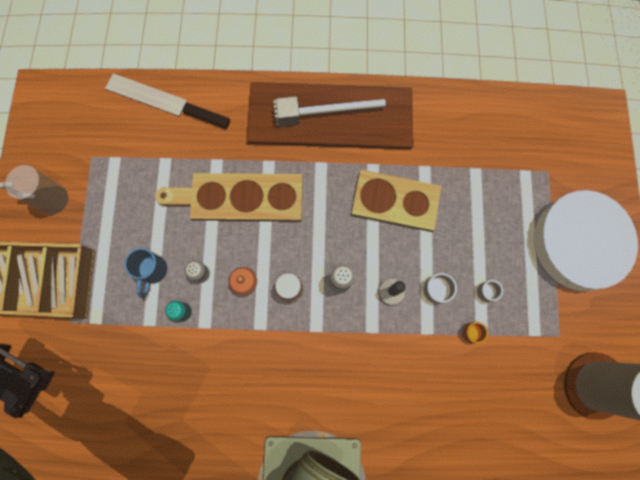

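View pics/scene1.png

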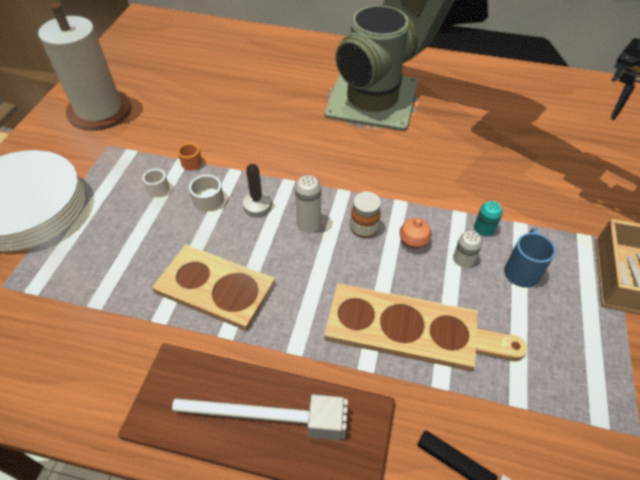

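The top view has the row of stock from left to right: mug (141,265), short shaker (196,270), onion (243,280), jar (288,287), tall shaker (342,277), pounder (392,291), large ramekin (441,288) and small ramekin (491,291). The turquoise (176,310) and orange (476,332) things are look-alikes. The cook board's handle points to +y, and the tray's larger hollow is also on the +y side at (378,195). Next I'll refine the hollow positions.

```bash
cat >> h.py <<'E'
def hollows(im,cam,box,z=14,nb=5,ci=None):
    x0,y0,x1,y1=box; a=im[y0:y1,x0:x1].astype(int)
    m=((a.sum(2)<230)&(a[...,0]-a[...,2]>25)).astype(np.uint8)
    n,l,s,c=cv2.connectedComponentsWithStats(m)
    out=[]
    for i in np.argsort(-s[1:,4])[:nb]+1:
        if s[i,4]>150: out.append((int(s[i,4]),*np.round(c[i]+[x0,y0],1).tolist(),*np.round(onz(cam,c[i]+[x0,y0],z,ci)[:2],1).tolist()))
    return out
E
python3 - <<'E'
from h import *
t=cv2.cvtColor(cv2.imread('pics/top1.png'),cv2.COLOR_BGR2RGB);s=cv2.cvtColor(cv2.imread('pics/scene1.png'),cv2.COLOR_BGR2RGB)
print(t[195,247],t[195,378])
for b in [(190,170,305,225),(352,168,445,232)]: print(hollows(t,'top',b))
for b in [(325,280,480,370),(150,240,278,330)]: print(hollows(s,'scene',b))
r.grab_frame('top'); 
for n in 'tall_shaker short_shaker small_ramekin large_ramekin pounder'.split():
    print(n,[(round(l['score'],2),np.round(l['box']).tolist()) for l in r.recognise('top',n)[:3]])
q=r.sense(); print(q['time'],q['eef_pos'])
E
```

```text
[120  72  42] [123  73  46]
[(423, 243.7, 195.3, 635.7, 177.5), (320, 209.5, 194.9, 634.4, 257.4), (223, 279.5, 194.8, 639.3, 94.2)]
[(176, 372.3, 191.7, 654.2, -121.9)]
[]
[]
tall_shaker [(0.88, [331.0, 263.0, 360.0, 293.0]), (0.7, [185.0, 259.0, 211.0, 282.0])]
short_shaker [(0.96, [186.0, 260.0, 210.0, 284.0]), (0.71, [165.0, 297.0, 193.0, 320.0])]
small_ramekin [(0.84, [458.0, 320.0, 490.0, 340.0]), (0.83, [474.0, 282.0, 504.0, 301.0])]
large_ramekin [(0.88, [422.0, 274.0, 457.0, 308.0]), (0.71, [378.0, 278.0, 404.0, 304.0])]
pounder [(0.98, [378.0, 280.0, 405.0, 305.0]), (0.41, [187.0, 260.0, 212.0, 284.0])]
1.4 [243.7615006  520.78147066 213.97152161]
```

Emit:
{"name": "drive_tool", "arguments": {
  "grip": [91,91,91,91,91,91,91,91,91,91,91,91,91,91,91,91],
  "delta_pos": [
    [-417,-436,0],
    [-417,-436,0],
    [-417,-436,0],
    [-417,-436,0],
    [-417,-436,0],
    [-417,-436,0],
    [-417,-436,0],
    [-417,-436,0],
    [-417,-436,0],
    [-417,-436,0],
    [-417,-436,0],
    [-417,-436,0],
    [-417,-436,0],
    [-417,-436,0],
    [-417,-436,0],
    [-417,-436,0]
  ],
  "twist": [
    [0,0,1.133],
    [0,0,1.133],
    [0,0,1.133],
    [0,0,1.133],
    [0,0,1.133],
    [0,0,1.133],
    [0,0,1.133],
    [0,0,1.133],
    [0,0,1.133],
    [0,0,1.133],
    [0,0,1.133],
    [0,0,1.133],
    [0,0,1.133],
    [0,0,1.133],
    [0,0,1.133],
    [0,0,1.133]
  ],
  "newtons": 25
}}

```text
time: 3.0
eef_pos: [436.1, -49.5, 214.0]
tcp_rot: [0.706, 0.708, 0.0, -0.0]
contact_force: [-0.7, -0.8, -0.6]
finger_gap: 0.998
gripper_force: 0.0
```

```bash
python3 - <<'E'
from h import *
shot('wrist','w1.png'); ci=r.camera_info('wrist')
print(np.round(-np.array(ci['R']).T@ci['t']),np.round(ci['R'],2).tolist())
for n in ['tall_shaker','pounder','jar']: print(n,[(round(l['score'],2),np.round(l['xy']).tolist(),np.round(onz('wrist',l['xy'],0,ci)[:2],1).tolist()) for l in r.landmark_of('wrist',n)[:3]])
# boards from colour: saturation-based
t=shot('top');s=shot('scene')
for im,cam,bs in [(t,'top',[(185,170,305,225),(350,168,445,232)]),(s,'scene',[(325,280,480,370),(150,240,278,330)])]:
  for x0,y0,x1,y1 in bs:
    a=im[y0:y1,x0:x1].astype(int); m=((a[...,0]-a[...,2]>30)&(a.sum(2)<330)).astype(np.uint8); m=cv2.morphologyEx(m,cv2.MORPH_OPEN,np.ones((5,5),np.uint8))
    n,l,st,c=cv2.connectedComponentsWithStats(m)
    for i in range(1,n):
      if st[i,4]>200:
        p=c[i]+[x0,y0]; print(cam,st[i].tolist(),np.round(p,1),np.round(onz(cam,p,15)[:2],1))
E
```

```text
[436.  33. 386.] [[1.0, 0.0, 0.0], [0.0, -0.96, 0.29], [0.0, -0.29, -0.96]]
tall_shaker [(0.9, [323.0, 207.0], [441.3, -49.9]), (0.56, [307.0, 297.0], [421.6, -165.2])]
pounder [(0.65, [310.0, 298.0], [425.2, -167.6])]
jar [(0.56, [302.0, 102.0], [418.0, 64.9])]
top [45, 11, 33, 31, 820] [246.2 195.8] [634.3 171.6]
top [12, 12, 28, 27, 609] [210.7 195.2] [633.3 254.2]
top [83, 13, 28, 27, 588] [281.5 196. ] [636.2  89.4]
top [13, 11, 32, 18, 419] [379.  187.5] [ 664.7 -137.5]
scene [14, 19, 35, 30, 847] [355.8 313.6] [634.1  87.4]
scene [56, 25, 43, 37, 1268] [401.9 323. ] [632.6 170. ]
scene [105, 36, 38, 34, 997] [448.9 332.4] [630.6 252.2]
scene [27, 23, 32, 25, 634] [192.3 274.9] [ 628.3 -226.3]
scene [63, 35, 44, 36, 1246] [234.1 292.4] [ 645.5 -137.7]
```

View pics/w1.png

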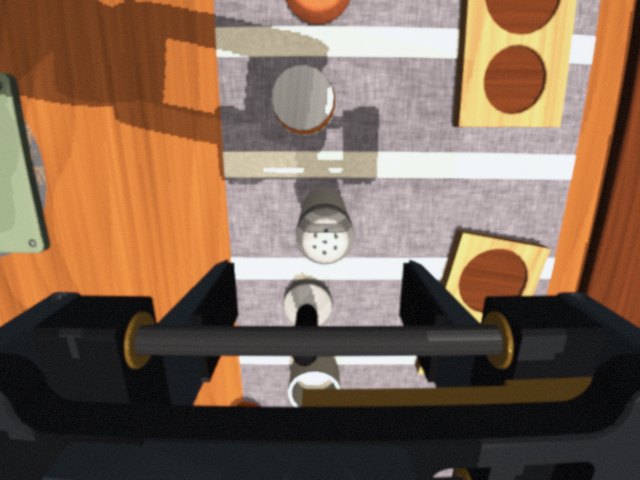

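The wrist view puts the tall shaker's cap at (324,240) and base at (323,207), which is world (441,-50). The pounder is at (308,300), and both boards show on the right. I'll grasp the tall shaker now.

Emit:
{"name": "drive_tool", "arguments": {
  "grip": [91,91,91,91,91,91,48,46,46,46,46,46,46,46],
  "delta_pos": [
    [0,4.5,0],
    [0,4.5,40],
    [0,4.5,80],
    [0,4.5,120],
    [0,4.5,153],
    [0,4.5,153],
    [0,4.5,153],
    [0,4.5,153],
    [0,4.5,153],
    [0,4.5,153],
    [0,4.5,153],
    [0,4.5,153],
    [0,4.5,153],
    [0,4.5,153]
  ],
  "twist": [
    [0,0,0],
    [0,0,0],
    [0,0,0],
    [0,0,0],
    [0,0,0],
    [0,0,0],
    [0,0,0],
    [0,0,0],
    [0,0,0],
    [0,0,0],
    [0,0,0],
    [0,0,0],
    [0,0,0],
    [0,0,0]
  ],
  "newtons": 25
}}

```text
time: 4.7
eef_pos: [441.6, -50.9, 61.5]
tcp_rot: [0.707, 0.707, 0.0, 0.0]
contact_force: [-1.1, 0.4, 6.1]
finger_gap: 0.542
gripper_force: 25.0
```

Emit:
{"name": "drive_tool", "arguments": {
  "grip": [46,46,46,46,46,46,46,46,46,46,46,46,46,46,46,46,46,46],
  "delta_pos": [
    [0,0,-40],
    [0,0,-80],
    [0,0,-120],
    [30,20,-150],
    [65,40,-150],
    [100,62,-150],
    [135,84,-150],
    [170,106,-150],
    [205,128,-150],
    [240,150,-150],
    [275,172,-150],
    [304,191,-150],
    [304,191,-150],
    [304,191,-120],
    [304,191,-90],
    [304,191,-60],
    [304,191,-60],
    [304,191,-60]
  ],
  "twist": [
    [0,0,0],
    [0,0,0],
    [0,0,0],
    [0,0,0],
    [0,0,0],
    [0,0,0],
    [0,0,0],
    [0,0,0],
    [0,0,0],
    [0,0,0],
    [0,0,0],
    [0,0,0],
    [0,0,0],
    [0,0,0],
    [0,0,0],
    [0,0,0],
    [0,0,0],
    [0,0,0]
  ]
}}

```text
time: 6.5
eef_pos: [631.7, 252.6, 120.6]
tcp_rot: [0.707, 0.707, -0.001, -0.0]
contact_force: [0.3, 0.4, -2.0]
finger_gap: 0.546
gripper_force: 25.0
```

```bash
cat >> h.py <<'E'
def dark(im,cam,ci,z=15,amin=400,box=None,S=330):
    x0,y0,x1,y1=box or (0,0,640,480)
    a=im[y0:y1,x0:x1].astype(int); m=((a[...,0]-a[...,2]>30)&(a[...,0]>60)&(a.sum(2)<S)).astype(np.uint8); m=cv2.morphologyEx(m,cv2.MORPH_OPEN,np.ones((5,5),np.uint8))
    n,l,st,c=cv2.connectedComponentsWithStats(m)
    for i in range(1,n):
      if st[i,4]>amin: p=c[i]+[x0,y0]; print(st[i].tolist(),np.round(p,1),np.round(onz(cam,p,z,ci)[:2],1))
E
python3 - <<'E'
from h import *
im=shot('wrist','w2.png'); ci=r.camera_info('wrist'); s=r.sense(); print(s['eef_pos'],s['time'],s['contact_force'])
z=s['eef_pos'][2]-61
l=r.landmark_of('wrist','tall_shaker'); print([(q['score'],q['xy'],onz('wrist',q['xy'],z,ci)) for q in l[:2]])
dark(im,'wrist',ci)
s=shot('scene'); l=r.landmark_of('scene','tall_shaker'); print([(q['score'],q['xy'],onz('scene',q['xy'],z)) for q in l[:2]])
E
```

```text
[632.73574616 253.06240974 122.12306928] 6.55 [ 1.14240464  0.30812299 -2.14966724]
[(0.66, [317.3, 247.8], array([631.83526085, 255.36666401,  61.12306928]))]
[280, 195, 81, 54, 2180] [321.5 216. ] [635.3 267.9]
[83, 296, 48, 23, 790] [107.4 306.1] [433.9 181.3]
[509, 310, 43, 15, 584] [531.  316.5] [835.9 169.6]
[415, 315, 18, 55, 486] [425.3 341.2] [735.6 144.3]
[518, 353, 24, 23, 428] [528.9 363.2] [844.9 116. ]
[213, 380, 317, 26, 5921] [379.2 395. ] [694.8  80.4]
[(0.8, [454.1, 318.3], array([628.75554048, 251.32904792,  61.12306928]))]
```

View pics/w2.png

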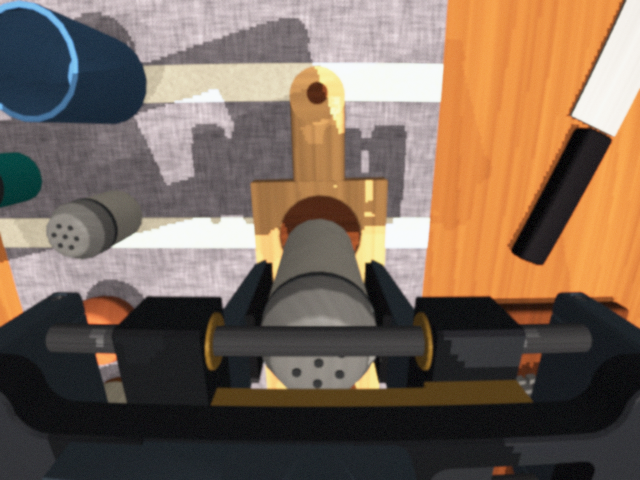

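The shaker hangs upright over the hollow by the handle, with the hollow's edge at (321,216). It is centred across the board, so I'll lower it.

Emit:
{"name": "drive_tool", "arguments": {
  "grip": [46,46,46,46,46,46],
  "delta_pos": [
    [0,0,20],
    [0,0,36],
    [0,0,42],
    [0,0,45],
    [0,0,46.5],
    [0,0,46.5]
  ],
  "twist": [
    [0,0,0],
    [0,0,0],
    [0,0,0],
    [0,0,0],
    [0,0,0],
    [0,0,0]
  ]
}}

```text
time: 7.3
eef_pos: [632.7, 253.4, 75.6]
tcp_rot: [0.707, 0.707, 0.001, 0.0]
contact_force: [-1.1, -0.1, -0.4]
finger_gap: 0.544
gripper_force: 25.0
```

Emit:
{"name": "drive_tool", "arguments": {
  "grip": [46,46,60,70,76,76,76,76,76,76],
  "delta_pos": [
    [0,0,0.8],
    [0,0,0.8],
    [0,0,0.8],
    [0,0,0.8],
    [0,0,0.8],
    [0,0,0.8],
    [0,0,-30],
    [0,0,-70],
    [0,0,-110],
    [0,0,-140]
  ],
  "twist": [
    [0,0,0],
    [0,0,0],
    [0,0,0],
    [0,0,0],
    [0,0,0],
    [0,0,0],
    [0,0,0],
    [0,0,0],
    [0,0,0],
    [0,0,0]
  ]
}}

```text
time: 8.3
eef_pos: [632.7, 253.4, 217.2]
tcp_rot: [0.707, 0.707, 0.001, 0.001]
contact_force: [-0.4, 1.1, 0.1]
finger_gap: 0.834
gripper_force: 0.0
```

Emit:
{"name": "drive_tool", "arguments": {
  "grip": [91,91,91,91,91,91,91,91,91,91,91,91,91,91],
  "delta_pos": [
    [-422,-214,0],
    [-422,-214,0],
    [-422,-214,0],
    [-422,-214,0],
    [-422,-214,0],
    [-422,-214,0],
    [-422,-214,0],
    [-422,-214,0],
    [-422,-214,0],
    [-422,-214,0],
    [-422,-214,0],
    [-422,-214,0],
    [-422,-214,0],
    [-422,-214,0]
  ],
  "twist": [
    [0,0,0],
    [0,0,0],
    [0,0,0],
    [0,0,0],
    [0,0,0],
    [0,0,0],
    [0,0,0],
    [0,0,0],
    [0,0,0],
    [0,0,0],
    [0,0,0],
    [0,0,0],
    [0,0,0],
    [0,0,0]
  ]
}}

```text
time: 9.7
eef_pos: [418.7, -167.9, 214.4]
tcp_rot: [0.706, 0.708, 0.0, -0.0]
contact_force: [-0.1, 0.7, 0.6]
finger_gap: 0.998
gripper_force: 0.0
```

```bash
python3 - <<'E'
from h import *
im=shot('wrist','w3.png'); ci=r.camera_info('wrist'); s=r.sense(); print(s['eef_pos'],s['time'])
for n in ['pounder','large_ramekin','small_ramekin']: print(n,[(round(l['score'],2),np.round(l['xy']).tolist(),np.round(onz('wrist',l['xy'],0,ci)[:2],1).tolist()) for l in r.landmark_of('wrist',n)[:3]])
print(proj('wrist',[[*s['eef_pos'][:2],0],[*s['eef_pos'][:2],118]],ci))
dark(im,'wrist',ci)
t=shot('scene'); print([(l['score'],onz('scene',l['xy'],14)) for l in r.landmark_of('scene','tall_shaker')[:2]])
cv2.imwrite('pics/s3.png',cv2.resize(t[200:400,300:560],None,fx=2.5,fy=2.5)[...,::-1])
E
```

```text
[ 418.63225558 -167.9573397   214.33728709] 9.75
pounder [(0.65, [322.0, 204.0], [423.0, -164.3])]
large_ramekin [(0.73, [328.0, 290.0], [430.8, -274.2])]
small_ramekin [(0.9, [324.0, 366.0], [427.2, -388.4]), (0.61, [254.0, 346.0], [333.6, -357.7])]
[[318.48190032 206.62637282]
 [318.61017447 236.50768587]]
[19, 0, 221, 183, 13178] [142.1  53.1] [239.8  -5.8]
[483, 1, 98, 10, 535] [531.6   5.4] [629.6  40.6]
[466, 128, 24, 67, 414] [477. 162.] [ 591.1 -114.4]
[611, 135, 29, 120, 1942] [629.4 211.5] [ 786.  -168.1]
[488, 145, 73, 74, 4225] [524.  181.5] [ 647.8 -135. ]
[474, 234, 50, 48, 1891] [498.5 257.6] [ 632.5 -225.5]
[124, 314, 28, 55, 742] [134.5 340.8] [ 180.6 -341.4]
[234, 355, 32, 22, 584] [249.9 364.5] [ 329.3 -375.1]
[303, 378, 287, 28, 5057] [450.5 393.9] [ 599.8 -424.5]
[(0.82, array([633.66660358, 247.32985235,  14.        ]))]
```

View pics/w3.png

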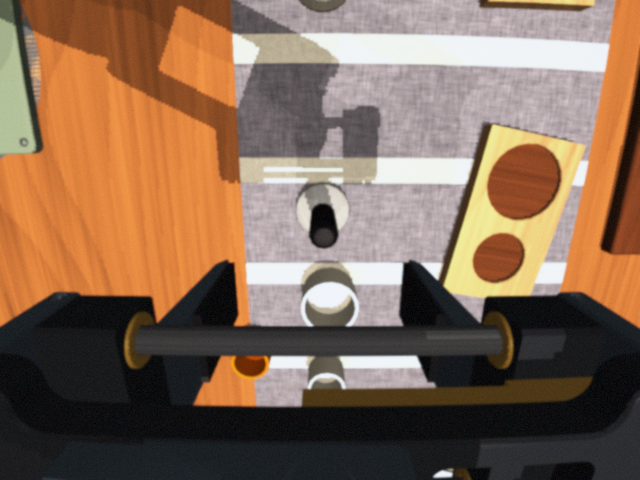

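View pics/s3.png

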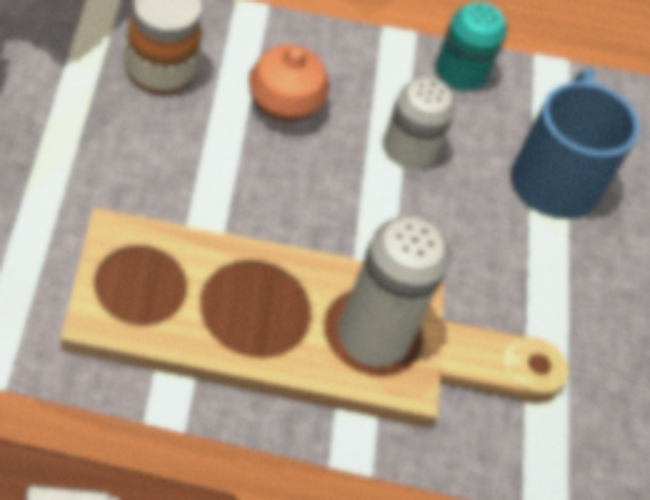

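The shaker is standing in its hollow. The pounder's foot is at (322,206) and its handle top at (323,235), so it is about 4 mm further in +x than the TCP.

Emit:
{"name": "drive_tool", "arguments": {
  "grip": [70,70,70,70,70,70,20,20,20,20,20,20,20,20,20,20],
  "delta_pos": [
    [1,4,0],
    [1,4,40],
    [1,4,80],
    [1,4,120],
    [1,4,159],
    [1,4,159],
    [1,4,159],
    [1,4,159],
    [1,4,159],
    [1,4,159],
    [1,4,159],
    [1,4,159],
    [1,4,159],
    [1,4,159],
    [1,4,159],
    [1,4,159]
  ],
  "twist": [
    [0,0,0],
    [0,0,0],
    [0,0,0],
    [0,0,0],
    [0,0,0],
    [0,0,0],
    [0,0,0],
    [0,0,0],
    [0,0,0],
    [0,0,0],
    [0,0,0],
    [0,0,0],
    [0,0,0],
    [0,0,0],
    [0,0,0],
    [0,0,0]
  ],
  "newtons": 40
}}

```text
time: 11.6
eef_pos: [422.9, -168.0, 55.9]
tcp_rot: [0.707, 0.707, 0.0, 0.001]
contact_force: [2.9, 0.3, 6.1]
finger_gap: 0.278
gripper_force: 40.0
```

Emit:
{"name": "drive_tool", "arguments": {
  "grip": [20,20,20,20,20,20,20,20,20,20,20,20,20,20,20,20,20,20],
  "delta_pos": [
    [0,0,-40],
    [0,0,-80],
    [0,0,-120],
    [30,20,-150],
    [68,42,-150],
    [108,66,-150],
    [148,91,-150],
    [188,116,-150],
    [228,141,-150],
    [268,166,-150],
    [305,189,-150],
    [339,210.5,-150],
    [339,210.5,-150],
    [339,210.5,-120],
    [339,210.5,-90],
    [339,210.5,-50],
    [339,210.5,-50],
    [339,210.5,-50]
  ],
  "twist": [
    [0,0,0],
    [0,0,0],
    [0,0,0],
    [0,0,0],
    [0,0,0],
    [0,0,0],
    [0,0,0],
    [0,0,0],
    [0,0,0],
    [0,0,0],
    [0,0,0],
    [0,0,0],
    [0,0,0],
    [0,0,0],
    [0,0,0],
    [0,0,0],
    [0,0,0],
    [0,0,0]
  ]
}}

```text
time: 13.4
eef_pos: [631.2, 170.4, 103.8]
tcp_rot: [0.707, 0.707, -0.002, -0.001]
contact_force: [0.5, 0.2, -6.9]
finger_gap: 0.28
gripper_force: 40.0
```

```bash
python3 - <<'E'
from h import *
s=r.sense(); im=shot('scene'); print(s['eef_pos'],s['time'],s['contact_force'],s['finger_gap'])
z=s['eef_pos'][2]-55.5
print([(l['score'],onz('scene',l['xy'],z)) for l in r.landmark_of('scene','pounder')[:2]])
cv2.imwrite('pics/s4.png',cv2.resize(im[200:400,300:560],None,fx=2.5,fy=2.5)[...,::-1])
E
```

```text
[631.19144548 170.39814554 103.75480608] 13.4 [ 0.53339781  0.19294102 -6.87365557] 0.27954373991364145
[]
```

View pics/s4.png

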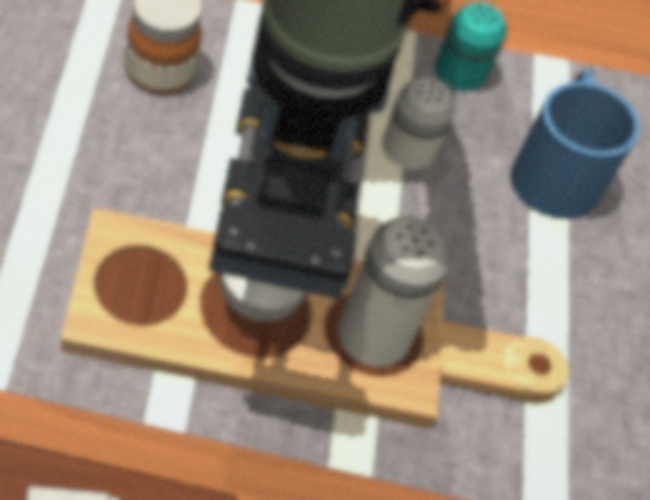

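The pounder hangs over the middle hollow with clearance to the shaker, so I'll lower it.

Emit:
{"name": "drive_tool", "arguments": {
  "grip": [20,20,20,20,20],
  "delta_pos": [
    [0,0,18],
    [0,0,28],
    [0,0,33],
    [0,0,35.5],
    [0,0,35.5]
  ],
  "twist": [
    [0,0,0],
    [0,0,0],
    [0,0,0],
    [0,0,0],
    [0,0,0]
  ]
}}

```text
time: 14.0
eef_pos: [633.0, 171.2, 70.5]
tcp_rot: [0.707, 0.707, 0.0, 0.0]
contact_force: [-0.4, 0.1, -7.5]
finger_gap: 0.279
gripper_force: 40.0
```

Emit:
{"name": "drive_tool", "arguments": {
  "grip": [20,20,20],
  "delta_pos": [
    [0,0,0.8],
    [0,0,1.3],
    [0,0,1.3]
  ],
  "twist": [
    [0,0,0],
    [0,0,0],
    [0,0,0]
  ]
}}

```text
time: 14.3
eef_pos: [633.3, 171.3, 70.2]
tcp_rot: [0.707, 0.707, 0.001, 0.001]
contact_force: [-0.5, 0.3, 1.8]
finger_gap: 0.278
gripper_force: 40.0
```

Emit:
{"name": "drive_tool", "arguments": {
  "grip": [35,50,60,60,60,60,60,60],
  "delta_pos": [
    [0,0,0],
    [0,0,0],
    [0,0,0],
    [0,0,0],
    [0,0,-40],
    [0,0,-80],
    [0,0,-120],
    [0,0,-145]
  ],
  "twist": [
    [0,0,0],
    [0,0,0],
    [0,0,0],
    [0,0,0],
    [0,0,0],
    [0,0,0],
    [0,0,0],
    [0,0,0]
  ]
}}

```text
time: 15.1
eef_pos: [633.7, 171.4, 217.3]
tcp_rot: [0.707, 0.707, 0.002, 0.001]
contact_force: [0.3, 0.7, 0.0]
finger_gap: 0.658
gripper_force: 0.0
```

Emit:
{"name": "drive_tool", "arguments": {
  "grip": [91,91,91,91,91,91,91,91,91,91,91,91,91,91,91,91],
  "delta_pos": [
    [-560,-207,0],
    [-560,-207,0],
    [-560,-207,0],
    [-560,-207,0],
    [-560,-207,0],
    [-560,-207,0],
    [-560,-207,0],
    [-560,-207,0],
    [-560,-207,0],
    [-560,-207,0],
    [-560,-207,0],
    [-560,-207,0],
    [-560,-207,0],
    [-560,-207,0],
    [-560,-207,50],
    [-560,-207,50]
  ],
  "twist": [
    [0,0,0],
    [0,0,0],
    [0,0,0],
    [0,0,0],
    [0,0,0],
    [0,0,0],
    [0,0,0],
    [0,0,0],
    [0,0,0],
    [0,0,0],
    [0,0,0],
    [0,0,0],
    [0,0,0],
    [0,0,0],
    [0,0,0],
    [0,0,0]
  ]
}}

```text
time: 16.7
eef_pos: [423.1, -384.5, 158.5]
tcp_rot: [0.707, 0.708, 0.0, -0.006]
contact_force: [-0.2, 0.4, -0.9]
finger_gap: 0.998
gripper_force: 0.0
```

```bash
python3 - <<'E'
from h import *
im=shot('wrist','w5.png'); ci=r.camera_info('wrist'); s=r.sense(); print(s['eef_pos'],s['time'])
for n in ['large_ramekin','small_ramekin']: print(n,[(round(l['score'],2),np.round(l['xy']).tolist(),np.round(onz('wrist',l['xy'],0,ci)[:2],1).tolist()) for l in r.landmark_of('wrist',n)[:3]])
print(proj('wrist',[[*s['eef_pos'][:2],0],[*s['eef_pos'][:2],40]],ci))
dark(im,'wrist',ci)
E
```

```text
[ 424.60351225 -385.98137147  161.38656495] 16.75
large_ramekin [(0.94, [327.0, 104.0], [431.2, -277.0])]
small_ramekin [(0.9, [325.0, 224.0], [430.7, -391.6]), (0.69, [229.0, 192.0], [335.1, -358.7])]
[[319.28962591 218.36198834]
 [319.21377812 228.94969627]]
[96, 0, 159, 205, 6172] [173.1  72.5] [ 296.  -250.7]
[529, 5, 67, 77, 4069] [562.   43.4] [ 636.6 -223.5]
[197, 172, 45, 47, 1163] [214.6 198.8] [ 324.5 -363.3]
[124, 314, 28, 55, 725] [134.4 340.3] [ 219.5 -521.8]
[302, 368, 288, 38, 5338] [444.1 393. ] [ 570.5 -590.5]
```

View pics/w5.png

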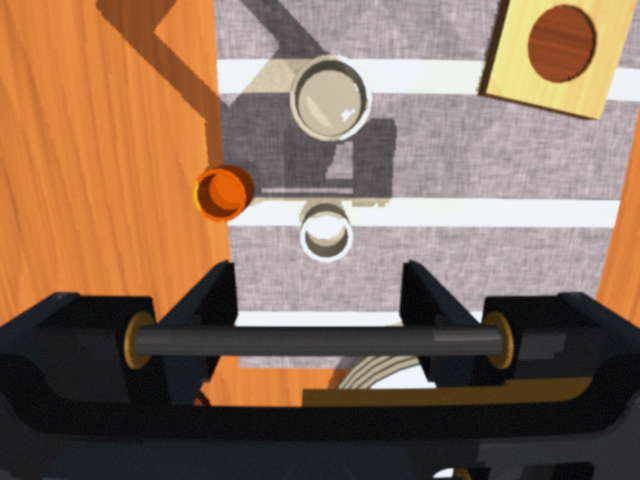

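The small ramekin's rim is at (326,236), which puts its base at about (430.5,-391.7). The orange look-alike at (222,192) is clear of the fingers.

Emit:
{"name": "drive_tool", "arguments": {
  "grip": [91,91,91,91,91,91,44,44,44,44,44,44,44,44],
  "delta_pos": [
    [-3,4,0],
    [-3,4,40],
    [-3,4,80],
    [-3,4,120],
    [-3,4,150],
    [-3,4,156],
    [-3,4,156],
    [-3,4,156],
    [-3,4,156],
    [-3,4,156],
    [-3,4,156],
    [-3,4,156],
    [-3,4,156],
    [-3,4,156]
  ],
  "twist": [
    [0,0,0],
    [0,0,0],
    [0,0,0],
    [0,0,0],
    [0,0,0],
    [0,0,0],
    [0,0,0],
    [0,0,0],
    [0,0,0],
    [0,0,0],
    [0,0,0],
    [0,0,0],
    [0,0,0],
    [0,0,0]
  ],
  "newtons": 20
}}

```text
time: 18.25
eef_pos: [429.7, -392.1, 8.3]
tcp_rot: [0.707, 0.707, 0.0, 0.0]
contact_force: [-0.9, 0.3, 5.3]
finger_gap: 0.528
gripper_force: 20.0
```

Emit:
{"name": "drive_tool", "arguments": {
  "grip": [44,44,44,44,44,44,44,44,44,44,44,44,44,44,44,44,44,44,44],
  "delta_pos": [
    [0,0,-40],
    [0,0,-80],
    [0,0,-120],
    [30,40,-130],
    [70,70,-130],
    [115,90,-130],
    [160,110,-130],
    [205,130,-130],
    [250,150,-130],
    [295,165,-130],
    [340,180,-130],
    [385,193,-130],
    [425,200,-130],
    [460,204,-130],
    [481,205,-130],
    [481,205,-100],
    [481,205,-50],
    [481,205,-50],
    [481,205,-50]
  ],
  "twist": [
    [0,0,0],
    [0,0,0],
    [0,0,0],
    [0,0,0],
    [0,0,0],
    [0,0,0],
    [0,0,0],
    [0,0,0],
    [0,0,0],
    [0,0,0],
    [0,0,0],
    [0,0,0],
    [0,0,0],
    [0,0,0],
    [0,0,0],
    [0,0,0],
    [0,0,0],
    [0,0,0],
    [0,0,0]
  ]
}}

```text
time: 20.15
eef_pos: [634.1, 89.0, 57.1]
tcp_rot: [0.707, 0.707, -0.001, -0.001]
contact_force: [-0.3, -0.1, 0.7]
finger_gap: 0.529
gripper_force: 20.0
```

Emit:
{"name": "drive_tool", "arguments": {
  "grip": [44,44,44,44,44],
  "delta_pos": [
    [0,0,15],
    [0,0,25],
    [0,0,31],
    [0,0,34],
    [0,0,34]
  ],
  "twist": [
    [0,0,0],
    [0,0,0],
    [0,0,0],
    [0,0,0],
    [0,0,0]
  ]
}}

```text
time: 20.65
eef_pos: [634.8, 89.1, 24.0]
tcp_rot: [0.707, 0.707, 0.0, 0.0]
contact_force: [0.5, -0.2, -1.1]
finger_gap: 0.528
gripper_force: 20.0
```

```bash
python3 - <<'E'
from h import *
s=r.sense(); im=shot('scene'); print(s['eef_pos'],s['time'],s['contact_force'],s['finger_gap'])
cv2.imwrite('pics/s6.png',cv2.resize(im[200:400,300:560],None,fx=2.5,fy=2.5)[...,::-1])
E
```

```text
[634.78152659  89.07871951  23.98314281] 20.65 [ 0.50080377 -0.17877885 -1.05191819] 0.5280055744182359
```

View pics/s6.png

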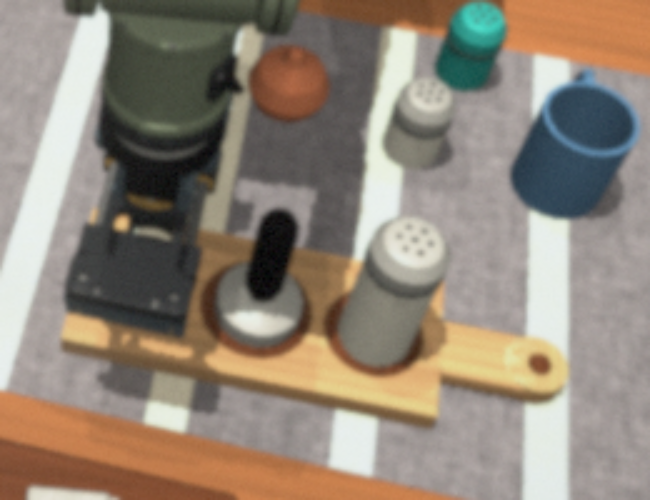

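The tall shaker and the pounder are both seated. The gripper hides the ramekin, so I'll finish lowering until it touches.

Emit:
{"name": "drive_tool", "arguments": {
  "grip": [44,44,44],
  "delta_pos": [
    [0,0,1],
    [0,0,1.8],
    [0,0,1.8]
  ],
  "twist": [
    [0,0,0],
    [0,0,0],
    [0,0,0]
  ]
}}

```text
time: 21.0
eef_pos: [634.9, 89.2, 22.3]
tcp_rot: [0.707, 0.707, 0.0, 0.0]
contact_force: [-0.5, 0.8, 1.5]
finger_gap: 0.532
gripper_force: 20.0
```

Emit:
{"name": "drive_tool", "arguments": {
  "grip": [55,65,65,65,65,65,65,65,91,91,91,91,91,91,91,91,91,91,91,91],
  "delta_pos": [
    [0,0,0],
    [0,0,0],
    [0,0,0],
    [0,0,-20],
    [0,0,-60],
    [0,0,-100],
    [0,0,-140],
    [0,0,-140],
    [-365,-204,-140],
    [-365,-204,-140],
    [-365,-204,-140],
    [-365,-204,-140],
    [-365,-204,-140],
    [-365,-204,-140],
    [-365,-204,-140],
    [-365,-204,-140],
    [-365,-204,-140],
    [-365,-204,-140],
    [-365,-204,-140],
    [-365,-204,-140]
  ],
  "twist": [
    [0,0,0],
    [0,0,0],
    [0,0,0],
    [0,0,0],
    [0,0,0],
    [0,0,0],
    [0,0,0],
    [0,0,0],
    [0,0,0],
    [0,0,0],
    [0,0,0],
    [0,0,0],
    [0,0,0],
    [0,0,0],
    [0,0,0],
    [0,0,0],
    [0,0,0],
    [0,0,0],
    [0,0,0],
    [0,0,0]
  ]
}}

```text
time: 23.0
eef_pos: [431.0, -274.9, 161.5]
tcp_rot: [0.707, 0.707, 0.0, -0.0]
contact_force: [0.2, -0.1, 0.0]
finger_gap: 0.998
gripper_force: 0.0
```

```bash
python3 - <<'E'
from h import *
ci=r.camera_info('wrist'); im=shot('wrist','w7.png'); s=r.sense(); print(s['eef_pos'],s['time'])
print([(round(l['score'],2),np.round(l['xy']).tolist(),np.round(onz('wrist',l['xy'],0,ci)[:2],1).tolist()) for l in r.landmark_of('wrist','large_ramekin')[:3]])
print([(round(l['score'],2),np.round(l['box']).tolist()) for l in r.recognise('wrist','large_ramekin')[:3]])
e=s['eef_pos'][:2]; print(proj('wrist',[[*e,0],[*e,45],[e[0]+33,e[1],45]],ci))
dark(im,'wrist',ci)
c=shot('scene')
a=cv2.resize(c[200:400,300:560],None,fx=1.54,fy=1.54); b=cv2.resize(im[60:360,160:640],None,fx=.833,fy=.833)
o=np.zeros((600,400,3),np.uint8); o[:a.shape[0],:a.shape[1]]=a[:,:400]; o[310:310+b.shape[0],:b.shape[1]]=b[:290,:400]
cv2.imwrite('pics/c7.png',o[...,::-1])
E
```

```text
[ 431.10247305 -274.75861367  161.55861011] 23.05
[(0.61, [316.0, 218.0], [428.2, -275.0])]
[(0.74, [280.0, 182.0, 359.0, 267.0])]
[[318.6949843  217.5726263 ]
 [318.75614254 229.78558542]
 [356.08404546 229.83240465]]
[52, 0, 164, 193, 7603] [143.8  55.8] [ 278.9 -126.2]
[496, 9, 21, 55, 406] [505.9  36.7] [ 592.  -110.1]
[518, 18, 90, 101, 7015] [562.4  68.3] [ 647.6 -133.5]
[500, 138, 63, 65, 3223] [531.1 169.9] [ 632.5 -223.8]
[124, 314, 27, 55, 735] [134.4 341. ] [ 226.5 -411.9]
[303, 378, 287, 28, 5043] [450.2 393.9] [ 585.7 -483. ]
```

View pics/c7.png

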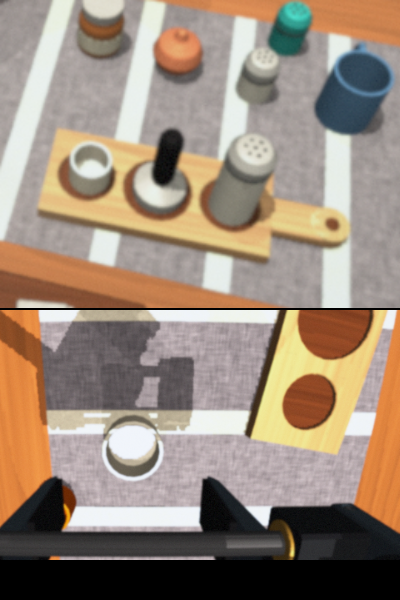

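All three pieces on the cook board are seated, and the large ramekin is centred under the gripper.

Emit:
{"name": "drive_tool", "arguments": {
  "grip": [91,91,91,91,91,91,60,60,60,60,60,60],
  "delta_pos": [
    [-0.5,0,40],
    [-0.5,0,80],
    [-0.5,0,120],
    [-0.5,0,145],
    [-0.5,0,150],
    [-0.5,0,150],
    [-0.5,0,150],
    [-0.5,0,150],
    [-0.5,0,150],
    [-0.5,0,150],
    [-0.5,0,150],
    [-0.5,0,150]
  ],
  "twist": [
    [0,0,0],
    [0,0,0],
    [0,0,0],
    [0,0,0],
    [0,0,0],
    [0,0,0],
    [0,0,0],
    [0,0,0],
    [0,0,0],
    [0,0,0],
    [0,0,0],
    [0,0,0]
  ],
  "newtons": 20
}}

```text
time: 24.4
eef_pos: [431.2, -276.7, 12.8]
tcp_rot: [0.707, 0.707, 0.0, 0.001]
contact_force: [-0.3, 0.5, 6.1]
finger_gap: 0.717
gripper_force: 20.0
```

Emit:
{"name": "drive_tool", "arguments": {
  "grip": [60,60,60,60,60,60,60,60,60,60,60,60,60,60],
  "delta_pos": [
    [0,0,-40],
    [0,0,-80],
    [25,30,-80],
    [50,65,-80],
    [75,105,-80],
    [100,145,-80],
    [120,180,-80],
    [140,215.5,-80],
    [140,215.5,-80],
    [140,215.5,-45],
    [140,215.5,-27],
    [140,215.5,-19],
    [140,215.5,-16],
    [140,215.5,-16]
  ],
  "twist": [
    [0,0,0],
    [0,0,0],
    [0,0,0],
    [0,0,0],
    [0,0,0],
    [0,0,0],
    [0,0,0],
    [0,0,0],
    [0,0,0],
    [0,0,0],
    [0,0,0],
    [0,0,0],
    [0,0,0],
    [0,0,0]
  ]
}}

```text
time: 25.8
eef_pos: [646.2, -136.8, 28.3]
tcp_rot: [0.707, 0.707, 0.0, 0.0]
contact_force: [0.2, 0.4, -2.3]
finger_gap: 0.714
gripper_force: 20.0
```

Emit:
{"name": "drive_tool", "arguments": {
  "grip": [60,60,60],
  "delta_pos": [
    [0,0,1],
    [0,0,1.8],
    [0,0,1.8]
  ],
  "twist": [
    [0,0,0],
    [0,0,0],
    [0,0,0]
  ]
}}

```text
time: 26.1
eef_pos: [646.9, -136.7, 27.0]
tcp_rot: [0.707, 0.707, 0.001, 0.001]
contact_force: [-0.3, -0.1, 0.5]
finger_gap: 0.713
gripper_force: 20.0
```

Emit:
{"name": "drive_tool", "arguments": {
  "grip": [80,85,85,85,85,85,85,85,91,91,91,91,91,91,91,91,91,91,91,91],
  "delta_pos": [
    [0,0,0],
    [0,0,0],
    [0,0,0],
    [0,0,-20],
    [0,0,-60],
    [0,0,-100],
    [0,0,-140],
    [0,0,-160],
    [404,-191,-160],
    [404,-191,-160],
    [404,-191,-160],
    [404,-191,-160],
    [404,-191,-160],
    [404,-191,-160],
    [404,-191,-160],
    [404,-191,-160],
    [404,-191,-160],
    [404,-191,-160],
    [404,-191,-160],
    [404,-191,-160]
  ],
  "twist": [
    [0,0,0],
    [0,0,0],
    [0,0,0],
    [0,0,0],
    [0,0,0],
    [0,0,0],
    [0,0,0],
    [0,0,0],
    [0,0,0],
    [0,0,0],
    [0,0,0],
    [0,0,0],
    [0,0,0],
    [0,0,0],
    [0,0,0],
    [0,0,0],
    [0,0,0],
    [0,0,0],
    [0,0,0],
    [0,0,0]
  ]
}}

```text
time: 28.1
eef_pos: [455.5, 266.9, 186.1]
tcp_rot: [0.707, 0.707, -0.0, 0.0]
contact_force: [-1.1, -0.3, -0.3]
finger_gap: 1.001
gripper_force: 0.0
```

```bash
python3 - <<'E'
from h import *
ci=r.camera_info('wrist'); im=shot('wrist','w8.png'); s=r.sense(); print(s['eef_pos'],s['time'])
print([(round(l['score'],2),np.round(l['xy']).tolist(),np.round(onz('wrist',l['xy'],0,ci)[:2],1).tolist()) for l in r.landmark_of('wrist','short_shaker')[:3]])
print([(round(l['score'],2),np.round(l['box']).tolist()) for l in r.recognise('wrist','short_shaker')[:3]])
e=s['eef_pos'][:2]; print(proj('wrist',[[*e,0],[*e,70]],ci))
c=shot('scene')
dark(c,'scene',None,box=(150,240,278,330))
a=cv2.resize(c[220:360,130:330],None,fx=2,fy=2); b=cv2.resize(im[60:360,160:640],None,fx=.833,fy=.833)
o=np.zeros((540,400,3),np.uint8); o[:280]=a; o[285:285+b.shape[0],:b.shape[1]]=b[:250,:400]
cv2.imwrite('pics/c8.png',o[...,::-1])
E
```

```text
[455.66978324 266.56755772 186.11254991] 28.15
[(0.67, [233.0, 179.0], [364.9, 302.2]), (0.58, [314.0, 212.0], [450.9, 266.5])]
[(0.94, [290.0, 193.0, 342.0, 250.0]), (0.9, [192.0, 159.0, 250.0, 211.0])]
[[318.6261388  212.24546538]
 [318.75263521 230.16061171]]
[27, 23, 32, 25, 632] [192.3 274.9] [ 628.2 -226.3]
```

View pics/c8.png

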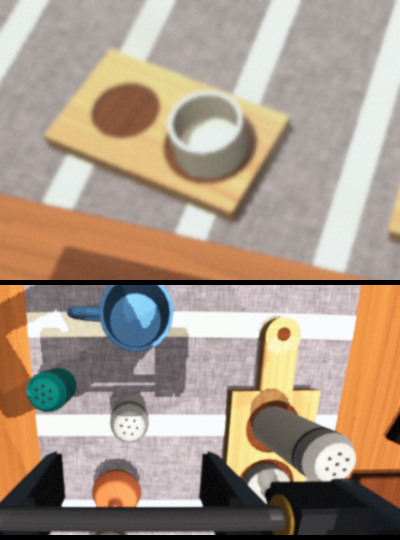

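The large ramekin is seated. The short shaker's cap is at about (315,227), so it is about 3 mm nearer the robot than the TCP. I'll use a narrower opening to stay clear of the turquoise one.

Emit:
{"name": "drive_tool", "arguments": {
  "grip": [72,72,72,72,72,72,72,38,38,38,38,38,38,38,38],
  "delta_pos": [
    [1,-3,0],
    [1,-3,0],
    [1,-3,40],
    [1,-3,80],
    [1,-3,120],
    [1,-3,155],
    [1,-3,164],
    [1,-3,164],
    [1,-3,164],
    [1,-3,164],
    [1,-3,164],
    [1,-3,164],
    [1,-3,164],
    [1,-3,164],
    [1,-3,164]
  ],
  "twist": [
    [0,0,0],
    [0,0,0],
    [0,0,0],
    [0,0,0],
    [0,0,0],
    [0,0,0],
    [0,0,0],
    [0,0,0],
    [0,0,0],
    [0,0,0],
    [0,0,0],
    [0,0,0],
    [0,0,0],
    [0,0,0],
    [0,0,0]
  ],
  "newtons": 20
}}

```text
time: 29.8
eef_pos: [453.0, 269.2, 23.7]
tcp_rot: [0.707, 0.707, 0.002, 0.0]
contact_force: [-0.8, -0.0, 6.2]
finger_gap: 0.478
gripper_force: 20.0
```

Emit:
{"name": "drive_tool", "arguments": {
  "grip": [38,38,38,38,38,38,38,38,38,38,38,38,38,38,38,38,38,38,38],
  "delta_pos": [
    [0,0,-40],
    [0,0,-80],
    [0,0,-120],
    [-20,0,-150],
    [-60,5,-150],
    [-105,15,-150],
    [-150,30,-150],
    [-195,45,-150],
    [-240,65,-150],
    [-285,85,-150],
    [-330,105,-150],
    [-375,125,-150],
    [-420,147,-150],
    [-460,165,-150],
    [-493,177.5,-150],
    [-493,177.5,-150],
    [-493,177.5,-110],
    [-493,177.5,-65],
    [-493,177.5,-50]
  ],
  "twist": [
    [0,0,0],
    [0,0,0],
    [0,0,0],
    [0,0,0],
    [0,0,0],
    [0,0,0],
    [0,0,0],
    [0,0,0],
    [0,0,0],
    [0,0,0],
    [0,0,0],
    [0,0,0],
    [0,0,0],
    [0,0,0],
    [0,0,0],
    [0,0,0],
    [0,0,0],
    [0,0,0],
    [0,0,0]
  ]
}}

```text
time: 31.7
eef_pos: [626.0, -222.4, 67.3]
tcp_rot: [0.707, 0.707, -0.002, -0.004]
contact_force: [-0.5, 0.5, -2.4]
finger_gap: 0.481
gripper_force: 20.0
```

Emit:
{"name": "drive_tool", "arguments": {
  "grip": [38,38,38,38,38],
  "delta_pos": [
    [0,0,15],
    [0,0,26],
    [0,0,32],
    [0,0,34],
    [0,0,34]
  ],
  "twist": [
    [0,0,0],
    [0,0,0],
    [0,0,0],
    [0,0,0],
    [0,0,0]
  ]
}}

```text
time: 32.2
eef_pos: [629.8, -224.3, 38.5]
tcp_rot: [0.707, 0.707, 0.0, 0.0]
contact_force: [-0.3, 0.0, -1.3]
finger_gap: 0.477
gripper_force: 20.0
```

Emit:
{"name": "drive_tool", "arguments": {
  "grip": [38,38,38],
  "delta_pos": [
    [0,0,1],
    [0,0,1.8],
    [0,0,1.8]
  ],
  "twist": [
    [0,0,0],
    [0,0,0],
    [0,0,0]
  ]
}}

```text
time: 32.5
eef_pos: [630.2, -224.6, 37.8]
tcp_rot: [0.707, 0.707, 0.001, 0.001]
contact_force: [-1.7, 0.8, 4.7]
finger_gap: 0.479
gripper_force: 20.0
```

Emit:
{"name": "drive_tool", "arguments": {
  "grip": [50,62,62,62,62,62,62,62,62,62,62,62],
  "delta_pos": [
    [0,0,0],
    [0,0,0],
    [0,0,0],
    [0,0,-20],
    [0,0,-60],
    [0,0,-100],
    [0,0,-140],
    [0,0,-180],
    [0,-50,-180],
    [0,-100,-180],
    [0,-130,-180],
    [0,-130,-180]
  ],
  "twist": [
    [0,0,0],
    [0,0,0],
    [0,0,0],
    [0,0,0],
    [0,0,0],
    [0,0,0],
    [0,0,0],
    [0,0,0],
    [0,0,0],
    [0,0,0],
    [0,0,0],
    [0,0,0]
  ]
}}

```text
time: 33.7
eef_pos: [495.8, -224.0, 216.6]
tcp_rot: [0.708, 0.707, -0.001, -0.001]
contact_force: [0.8, 0.4, 0.4]
finger_gap: 0.686
gripper_force: 0.0
```

```bash
python3 - <<'E'
from h import *
c=shot('scene'); t=shot('top'); print(r.sense()['eef_pos'])
o=np.zeros((590,800,3),np.uint8)
o[:400]=cv2.resize(c[190:390,140:540],None,fx=2,fy=2); o[400:590]=cv2.resize(t[155:250,100:500],None,fx=2,fy=2)
cv2.imwrite('pics/c9.png',o[...,::-1])
E
```

```text
[ 499.78624265 -224.58926112  216.62266723]
```

View pics/c9.png

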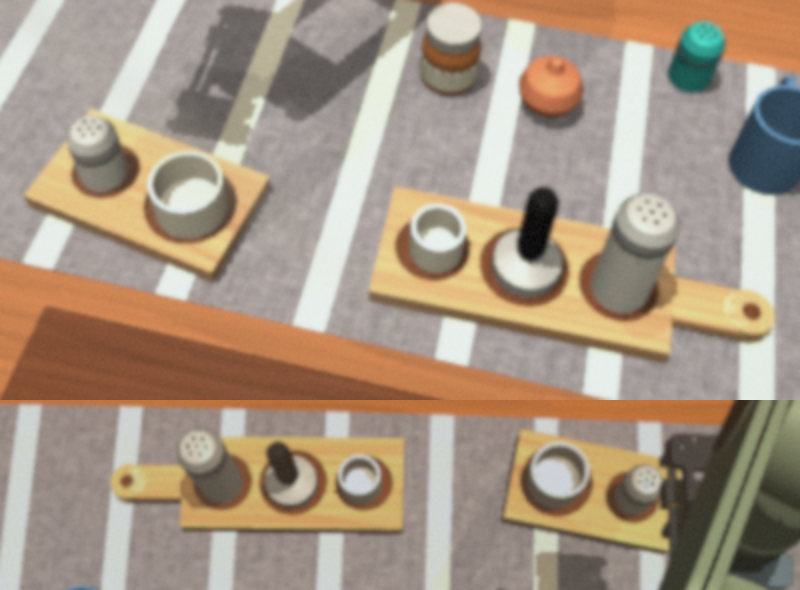

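All five pieces stand in their hollows, with a dark rim visible around each. The mug, jar, onion and turquoise look-alike have not moved.

```bash
python3 -c "
from plant import r
print(r.hand_in())"
```

```text
the job is handed in; nothing more can be done
None
```

Both kits are made up and handed in at about 34 s of robot time: all five pieces stand in the hollows you named, placed in the order you gave, and the mug, jar, onion and look-alikes were never touched.

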